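# Heft two milling blanks and present the zirconia one

## Task

Slide the clear cover of the blank case fully open to the left, then lift the two identical-looking white milling blanks beneath it clear of their slots, one after the other, and judge by force which is the heavier (zirconia; the light one is plastic). Put the light one back seated upright in its slot, and present the heavy one: finish still holding it in the gripper, upright and still, wholly beyond the left end of the case and with its lower edge at least 15 cm above the worktop, without putting it down or letting go. Leave the cover open and do not disturb the things standing round the case.

Things in the scene. Friction and masses are not known exactly. Their poses are not given: they have to be found in the camera images.
- case: fixed grey case, 123 (x) by 324 (y) by 128 mm high; origin: centre of its underside; x to its back, y along it to its left end, z up. Right half (inside y -157 to 0 mm, 116 mm clear in x): the two blanks, under the sliding cover. Left half: other fixed blanks under a fixed clear pane. Walls and clear front window reach the cover tracks
- cover (a joint): clear sliding cover in tracks along the case's y, its top 124 mm above the worktop: 0 m = shut over the right half, 0.152 = fully open over the left half (slid toward +y of the case, end stop). Starts at 0 to 0.02; light friction (1 to 2 N), stays where it is left
- cover_handle (a point): centre of the top of the cover's ridge handle: an upright black fin 44 mm long (case x), 9 mm thick (case y), 25 mm high, its top 149 mm above the worktop. Pinch it across its thickness from above. It moves with the cover: at case y = -16 mm when shut, +136 mm when fully open
- slot_1 (a point): centre of a blank seated in the inner slot: case y = -53 mm, 63 mm above the worktop (top of the seated blank: 112 mm). Soft seats under the rim centre the blank in x; cheeks 22 mm apart, 54 mm high, hold it upright; open above. Free beside a seated blank: 42 mm to the other, 35 mm to the right end wall, 39 mm to the open cover
- slot_2 (a point): the same for the outer slot, fixed to the case at y = -113 mm
- blank_1: white round milling blank, 98.5 mm across, 18 mm thick (rim ledge 10 mm), standing on edge in one of the two slots; origin: its centre; its y axis is the disc's axis, level and along the case's y. The two look alike and may stand in either slot; one weighs 2.3 to 4 times the other (0.12 to 0.5 kg). Pinch it from above across its thickness, at the top of the rim
- blank_2: white round milling blank, 98.5 mm across, 18 mm thick (rim ledge 10 mm), standing on edge in one of the two slots; origin: its centre; its y axis is the disc's axis, level and along the case's y. The two look alike and may stand in either slot; one weighs 2.3 to 4 times the other (0.12 to 0.5 kg). Pinch it from above across its thickness, at the top of the rim
- computer: tall black computer housing fixed on the worktop right of the case, 205 by 430 mm and 455 mm high; origin: centre of its underside; its nearest corners to the robot stand near x 0.47, y -0.09 and x 0.52, y -0.29 (m), and its left side runs back from the first to x 0.89, y 0.00. Not to be touched: the arm starts to its right and must swing round in front of it
- model_lower: loose plaster model of a lower jaw, 42 x 62 x 16 mm, on the near edge of the worktop right of the case (bystander; origin: centre of its underside)
- model_upper: loose plaster model of an upper jaw, 55 x 63 x 21 mm, far right on the worktop, in front of the glass dish (bystander; origin: centre of its underside)
- beaker: loose glass beaker, 78 mm across, 101 mm high, behind the case (bystander; origin: centre of its underside)
- pin_strip: loose strip of pins, 27 x 72 x 28 mm, behind the case (bystander; origin: centre of its underside)

How it is judged:
By the outcome, as a careful person would: the job done as asked, in the order asked, and still so for the second after the job is handed in, while the arm keeps its last pose, push and grip.
It also fails if it takes over 67 s, if anything falls off the work surface, if the arm or the gripper's body presses on something with over 40 N, if the wrist force passes 120 N, or if a joint passes its speed limit or range.

## Robot

A 6-joint arm with a two-finger parallel gripper is mounted at the origin on a cart in front of the work surface, level with it; the furniture and walls round the work are solid. World frame = base frame: x ahead of the robot, y to its left, z up, the work surface at z = 0. Lengths are in m, angles in rad, forces in N, time in s.
With the tool pointing down it reaches from about 0.375 to 0.9 m from the base axis. Payload 3.1 kg.
Tool frame: the origin (TCP) lies on the centre line of the jaws, within the pads' length; the fingertips stand robot.tip_reach ahead of it and the grasp point (between the pads) lies 8 mm behind it (robot.tip_reach is the distance from the TCP to the fingertips, in m); z points along the fingers, y is the line along which they close (so a half turn about z gives the same grasp; the last joint's range is limited). The gripper opens to 87 mm and grips with 3 to 60 N. Pads are 19 mm wide; open, the fingers measure 117 mm over their backs; the gripper's body (75 mm by 190 mm) begins 51 mm behind the grasp point.
Start: joints at [1.171, 0.527, 1.433, -0, 1.181, -0.178], TCP at [0.137, 0.61, 0.234] pointing down, gripper open.
Joint ranges: [-3.08, 3.08], [-0.75, 2.2], [0.22, 2.44], [-1.43, 4.57], [0, 2.65], [-2.85, 2.85]. Speed limits (rad/s): [2.79, 2.79, 3.14, 3.14, 3.14, 3.14].

## Interface

Orientations are given as a unit quaternion [x, y, z, w].
In Python, from rig import robot gives the robot as it stands.
- The arm moves only by the tool jog_arm, never from a script. Its argument "motion" is one flat list of numbers, 7 for each row, row after row: the shift along the tool's x, y, z scaled (see below), then the turn, a rotation vector about the tool's x, y, z scaled (see below), then the gripper's target within -1 to 1 (shut at 1, half-way at 0, fully open at -1). In form: [x, y, z, rx, ry, rz, hand, x, y, z, rx, ry, rz, hand, ...]. A call has 1 to 12 rows; each row shifts and turns the commanded pose from where the row before left it, along the tool's axes as they then stand; what a row does not reach is not made up. The controller multiplies each number of a shift by 4 cm and each number of a turn by 4 degrees. A row lasts 1/8 s, in which the tool goes at most 62.5 mm and 10.7 degrees, less where a joint would pass 70% of its speed; a pose out of reach is approached as far as the arm can. A call with a number of a shift or a turn outside -1 to 1 is refused whole. A call with a gripper value outside its range is refused whole. The fingers move at their own pace and stop on an object; "grip_force" is the grip in N (left out, the last holds). Time passes only in rows, so rows that do not move let the fingers close. It gives the time, the measured TCP pose, the force, the opening and the grip force at its end, in the units of the state.
- robot.get_obs(): the state, without advancing time (a new reading comes with each control period).
- robot.camera(name): name is "scene" or "side" or "wrist"; returns the picture (480x640x3 uint8, blue, green, red); there is no depth.
- robot.calibration(name): a dict with "fx", "fy", "cx", "cy" (pixels), "dist_coeffs" ([k1, k2, p1, p2, k3] as OpenCV has them; the pictures are not rectified), "R" (3x3) and "t" (3): a world point X has camera coordinates R X + t; the wrist camera has in their place "T_tool_cam" (4x4, takes a point from camera to tool coordinates, whose origin is the TCP and whose axes are the flange's). Camera axes: x right, y down, z forward; pixel columns grow to the right and rows downward; lengths in m; the calibration is good to about 2 mm. A picture is of the moment at which its call begins: read the wrist's pose just before it. calibration takes no time and is no camera call.
- robot.hand_in(): hands the job in; it is judged then, once.
The state is a dict: "time": time; "q": joint angles; "joint_velocities": joint speeds; "joint_torque": joint torques, N m; "position": TCP position; "tool_rot": TCP orientation; "ft_force": force on the tool from outside, world axes, zero at the start; "moment": the same for the moment, N m; "grip_width": finger opening in m; "grip_force": force on a finger pad.
Only numpy, scipy, OpenCV 4.12 (cv2) and the standard library are available. Lean on these libraries where they do the work, as an engineer would, in place of code of your own. Each camera call takes 0.05 s, during which the arm holds its last target. There are 200 camera calls.

## Working session

There is one attempt and no reset: what is moved stays moved. The work goes in short steps, Python scripts to look and compute and a tool call to move; the robot and the scene stay as the last step left them, time stands still between calls to the robot, and variables do not carry over. Pictures are saved under pics/ and viewed, at most 10 in all, crops included, and the job is handed in when it is done.

Besides the shell and the picture viewer there is one more tool, called after "Request:" as name(argument=value, ...), one argument or row to a line, values as JSON. jog_arm: Moves the arm, as the interface text tells. Shifts and turns lie within -1 to 1; 1 stands for 4 cm of shift or 4 degrees of turn. Its arguments: {"type":"object","properties":{"motion":{"type":"array","items":{"type":"number"}},"grip_force":{"type":"number"}},"required":["motion"]}

```bash
mkdir -p pics; cat > h.py <<'E'
import numpy as np, cv2
from rig import robot
from scipy.spatial.transform import Rotation as Ro
def snap(n,f):
    o=robot.get_obs(); im=robot.camera(n); cv2.imwrite('pics/'+f,im); return o,im
def ray(n,uv,o=None):
    c=robot.calibration(n); K=np.array([[c['fx'],0,c['cx']],[0,c['fy'],c['cy']],[0,0,1]])
    p=cv2.undistortPoints(np.array(uv,float).reshape(-1,1,2),K,np.array(c['dist_coeffs'],float)).reshape(-1,2)
    d=np.c_[p,np.ones(len(p))]
    if 'R' in c:
        R=np.array(c['R']); return -R.T@np.array(c['t']), d@R
    T=np.array(c['T_tool_cam']); Rt=Ro.from_quat(o['tool_rot']).as_matrix()
    return Rt@T[:3,3]+np.array(o['position']), d@T[:3,:3].T@Rt.T
def plane(n,uv,z,o=None):
    c,d=ray(n,uv,o); return c+d*((z-c[2])/d[:,2])[:,None]
E
python3 - <<'E'
from h import *
o,_=snap('scene','s0.png'); snap('side','d0.png')
print(o, robot.tip_reach)
for n in('scene','side'): c=robot.calibration(n);print(n,-np.array(c['R']).T@np.array(c['t']),np.array(c['R'])[2],c['fx'])
print(robot.calibration('wrist')['T_tool_cam'])
E
```

```text
{'time': 0.0, 'q': array([ 1.17049679e+00,  5.28454785e-01,  1.43390986e+00, -3.44909342e-05,
        1.18139939e+00, -1.78490474e-01]), 'joint_velocities': array([-0.0003324 ,  0.00062961,  0.00245173, -0.00077759,  0.00143669,
       -0.00131959]), 'joint_torque': array([ 1.63296063e-04, -4.40041745e+01, -1.76589113e+01,  6.32616598e-02,
        5.81828132e-02, -1.38435521e-04]), 'position': array([0.13718774, 0.60902335, 0.23257621]), 'tool_rot': array([ 1.10670730e-01,  9.93856534e-01, -1.04509467e-03, -2.94541918e-04]), 'ft_force': array([0.29037686, 0.61337277, 0.42410317]), 'moment': array([ 0.03322702, -0.00521735,  0.03712612]), 'grip_force': 0.0, 'grip_width': 0.08689837267780799} 0.011
scene [-0.12589746 -0.57673316  0.6261482 ] [ 0.6862135   0.53994194 -0.48741537] 495.1078431165515
side [0.2335829  0.81767025 0.65993888] [ 0.31900233 -0.78277787 -0.53431856] 494.2671324857886
[[-6.87451779e-04 -9.69093017e-01 -2.46694652e-01  6.69496789e-02]
 [ 9.99999744e-01 -7.14680232e-04  2.08355503e-05  1.03587756e-04]
 [-1.96499378e-04 -2.46694575e-01  9.69093261e-01 -1.51299008e-01]
 [ 0.00000000e+00  0.00000000e+00  0.00000000e+00  1.00000000e+00]]
```

View pics/s0.png

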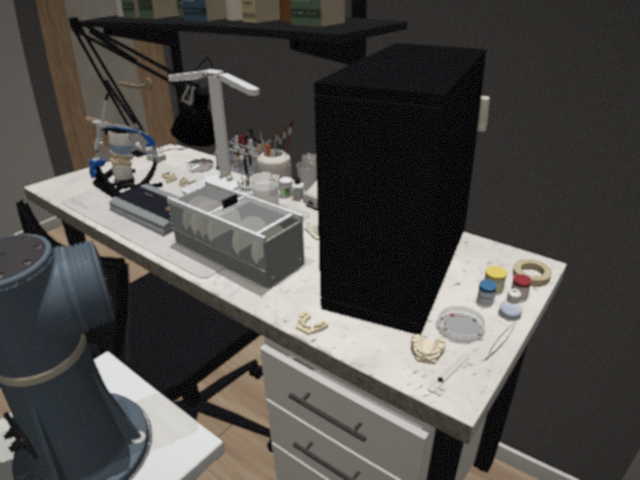

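View pics/d0.png

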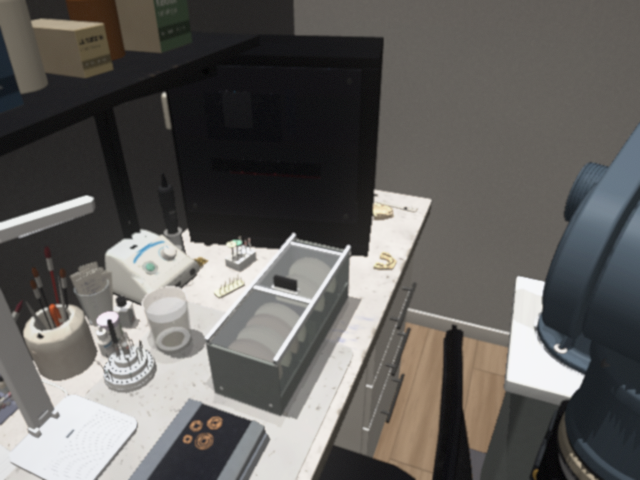

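The scene view shows the case at about (172–302, 185–282) with its black handle near (229,200). The side view shows it at about (208–350, 235–405), handle near (285,283). I'll enlarge both.

```bash
python3 - <<'E'
from h import *
a=cv2.imread('pics/s0.png')[175:290,160:310]; b=cv2.imread('pics/d0.png')[225:415,200:360]
a=cv2.resize(a,None,fx=2.6,fy=2.6,interpolation=3); b=cv2.resize(b,None,fx=2.5,fy=2.5,interpolation=3)
c=np.zeros((480,800,3),np.uint8); c[:a.shape[0],:a.shape[1]]=a; c[:b.shape[0],400:400+b.shape[1]]=b
cv2.imwrite('pics/z.png',c)
E
```

```text
(no output)
```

View pics/z.png

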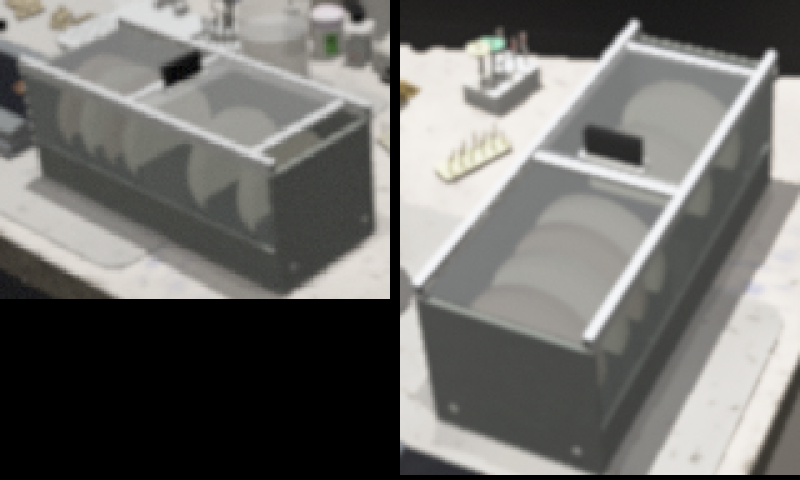

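Crop shows the four top corners in both views, the bottom corners, and the fin's top edge: scene crop (162,66)–(200,50), side crop (584,125)–(643,138).

```bash
python3 - <<'E'
from h import *
S=lambda p:np.array(p)/2.6+[160,175]
D=lambda p:(np.array(p)-[400,0])/2.5+[200,225]
s=S([(24,58),(270,158),(370,103),(124,22)]); d=D([(591,338),(770,55),(635,25),(419,285)])
for n,p in(('scene',s),('side',d)):
    P=plane(n,p,.128); print(n,P.round(4).tolist(),P.mean(0).round(4))
    print(' edges',[np.linalg.norm(P[i]-P[i-1]).round(4) for i in range(4)],'yaw',[np.degrees(np.arctan2(*(-(P[a]-P[b])[:2]*[1,-1])[:2])).round(2) for a,b in((0,1),(3,2))])
P=plane('scene',S([(280,292),(374,232),(42,178)]),0);print(P.round(4).tolist())
P=plane('side',D([(600,470),(440,418),(771,178)]),0);print(P.round(4).tolist())
for n,p in(('scene',S([(162,66),(200,50)])),('side',D([(584,125),(643,138)]))):
    P=plane(n,p,.149); print('fin',P.round(4).tolist(),P.mean(0))
E
```

```text
scene [[0.4816, 0.3643, 0.128], [0.4805, 0.0507, 0.128], [0.5964, 0.0456, 0.128], [0.5894, 0.3484, 0.128]] [0.537  0.2022 0.128 ]
 edges [np.float64(0.109), np.float64(0.3136), np.float64(0.116), np.float64(0.3029)] yaw [np.float64(-0.2), np.float64(1.33)]
side [[0.4779, 0.3703, 0.128], [0.4766, 0.0521, 0.128], [0.5924, 0.0501, 0.128], [0.5942, 0.37, 0.128]] [0.5353 0.2106 0.128 ]
 edges [np.float64(0.1163), np.float64(0.3182), np.float64(0.1158), np.float64(0.3199)] yaw [np.float64(-0.23), np.float64(-0.33)]
[[0.4792, 0.0522, 0.0], [0.5945, 0.0462, 0.0], [0.4783, 0.3668, 0.0]]
[[0.4819, 0.3636, 0.0], [0.5996, 0.3656, 0.0], [0.4745, 0.0443, 0.0]]
fin [[0.5157, 0.2095, 0.149], [0.5572, 0.2056, 0.149]] [0.53645067 0.20756379 0.149     ]
fin [[0.5584, 0.2115, 0.149], [0.5146, 0.2102, 0.149]] [0.53649301 0.21085173 0.149     ]
```

Request:
jog_arm(
  motion=[0,0,-0.6,0,0,-0.8,-1,0,0,-0.6,0,0,-0.8,-1,0,0,-0.6,0,0,-0.8,-1,0,0,-0.6,0,0,-0.8,-1,-0.8,-1,0,0,0,0,-1,-0.8,-1,0,0,0,0,-1,-0.8,-1,0,0,0,0,-1,-0.8,-1,0,0,0,0,-1,-0.8,-1,0,0,0,0,-1,-0.8,-1,0,0,0,0,-1,-0.8,-1,0,0,0,0,-1,-0.8,-1,0,0,0,0,-1],
)

```text
time: 1.6
position: [0.3946, 0.2886, 0.3293]
tool_rot: [-0.001, 1.0, -0.0, -0.0]
ft_force: [0.8, 0.6, 1.1]
grip_width: 0.0868
grip_force: 0.0
```

Request:
jog_arm(
  motion=[-0.8,-1,0,0,0,0,-1,-0.8,-1,0,0,0,0,-1,0,0,0,0,0,0,-1,0,0,0,0,0,0,-1,0,0,0,0,0,0,-1],
)

```text
time: 2.22
position: [0.457, 0.2112, 0.3294]
tool_rot: [-0.002, 1.0, 0.0, -0.0]
ft_force: [0.2, 1.0, -0.5]
grip_width: 0.0869
grip_force: 0.0
```

```bash
python3 - <<'E'
from h import *
o,_=snap('wrist','w0.png');print(o['time'],o['position'],Ro.from_quat(o['tool_rot']).as_matrix().round(4),o['ft_force'],np.array(o['q']).round(2))
E
```

```text
2.225 [0.4569818  0.21115978 0.32939263] [[-1.0e+00 -3.3e-03 -9.0e-04]
 [-3.3e-03  1.0e+00  2.0e-04]
 [ 9.0e-04  2.0e-04 -1.0e+00]] [ 0.2475924   0.97965095 -0.50938835] [ 0.21  0.25  1.6   0.    1.29 -1.36]
```

View pics/w0.png

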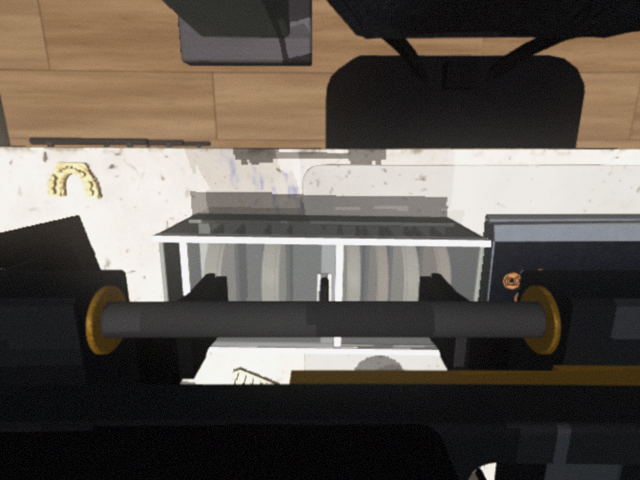

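Wrist view: the case's front rail runs from about (157,236) to (491,243), back rail near row 349, cover right edge near column 184, fin near column 324 between the fingers.

```bash
python3 - <<'E'
from h import *
o=robot.get_obs(); im=cv2.imread('pics/w0.png'); g=cv2.cvtColor(im,6).astype(int)
pts=[]
for u in range(190,470,20):
    c=g[228:252,u]; k=np.where(c>c.max()-40)[0]; pts.append((u,228+k.mean()))
P=plane('wrist',pts,.128,o); f=np.polyfit(P[:,1],P[:,0],1); print('front rail x at mid',np.polyval(f,.208),'yaw',np.degrees(-f[0]),np.abs(np.polyval(f,P[:,1])-P[:,0]).max())
print(g[236:246,150:170].tolist()[4], g[236:246,480:500].tolist()[6])
print(plane('wrist',[(157,237),(491,243)],.128,o))
print(g[290,312:340].tolist(),g[297,312:340].tolist())
pb=[]
for u in range(225,430,15):
    c=g[340:358,u]; k=np.where(c>c.max()-40)[0]; pb.append((u,340+k.mean()))
P=plane('wrist',pb,.128,o); f=np.polyfit(P[:,1],P[:,0],1);print('back',np.polyval(f,.208),np.degrees(-f[0]),np.abs(np.polyval(f,P[:,1])-P[:,0]).max(),pb[::5])
print(plane('wrist',[(324,285),(324,298)],.149,o))
E
```

```text
front rail x at mid 0.47926502388267067 yaw -0.6444625458717255 0.00042953050389188396
[240, 242, 244, 245, 246, 246, 247, 246, 247, 247, 245, 247, 247, 246, 247, 248, 248, 247, 247, 247] [245, 245, 246, 245, 247, 246, 247, 247, 247, 247, 238, 131, 82, 126, 117, 71, 57, 55, 59, 59]
[[0.4758624  0.05321616 0.128     ]
 [0.4808435  0.37257278 0.128     ]]
[125, 126, 125, 122, 153, 212, 235, 184, 99, 48, 40, 46, 50, 47, 46, 39, 109, 223, 238, 197, 166, 168, 186, 232, 244, 244, 245, 245] [128, 127, 127, 129, 152, 205, 184, 113, 52, 39, 48, 42, 44, 47, 42, 36, 110, 213, 231, 196, 169, 169, 185, 233, 244, 245, 244, 245]
back 0.5986060556852588 -0.13802202165577132 0.0016275155749813086 [(225, np.float64(352.0)), (300, np.float64(352.5)), (375, np.float64(351.5))]
[[0.51624529 0.21265561 0.149     ]
 [0.52920379 0.21270385 0.149     ]]
```

Request:
jog_arm(
  motion=[-0.68,0,0.5,0,0,0.17,0,-0.68,0.02,0.5,0,0,0,0,-0.68,0.02,0.5,0,0,0,0,0,0,1,0,0,0,0,0,0,1,0,0,0,0,0,0,0.8,0,0,0,0,0,0,0.28,0,0,0,0,0,0,0,0,0,0,0,0,0,0,0,0,0,1,0,0,0,0,0,0,1,0,0,0,0,0,0,1,0,0,0,0,0,0,1],
  grip_force=15,
)

```text
time: 3.78
position: [0.5399, 0.2112, 0.1468]
tool_rot: [0.005, 1.0, 0.0, 0.0]
ft_force: [0.1, -0.3, -0.3]
grip_width: 0.0116
grip_force: 0.0
```

Request:
jog_arm(
  motion=[0,0,0,0,0,0,1,0,0,0,0,0,0,1,0,0.4,0,0,0,0,1,0,0.5,0,0,0,0,1,0,0.5,0,0,0,0,1,0,0.5,0,0,0,0,1,0,0.5,0,0,0,0,1,0,0.5,0,0,0,0,1,0,0.3,0,0,0,0,1,0,0.1,0,0,0,0,1,0,0,0,0,0,0,1],
)

```text
time: 5.15
position: [0.5414, 0.3451, 0.1467]
tool_rot: [0.005, 1.0, 0.001, 0.001]
ft_force: [-0.5, 1.3, 5.8]
grip_width: 0.0088
grip_force: 15.0
```

Request:
jog_arm(
  motion=[0,0.05,0,0,0,0,1,0,0.05,0,0,0,0,1,0,0,0,0,0,0,1],
)

```text
time: 5.52
position: [0.5414, 0.3453, 0.1467]
tool_rot: [0.004, 1.0, -0.003, 0.0]
ft_force: [-0.3, -7.5, 8.1]
grip_width: 0.0087
grip_force: 15.0
```

Request:
jog_arm(
  motion=[0,-0.1,0,0,0,0,0,0,0,0,0,0,0,0,0,0,0,0,0,0,0,0,0,-1,0,0,0,0,0.1,0,-0.8,0,0,0,0,0,-0.9,0,0,0,0,0,0,-0.95,0,0,0,0,0,0,-0.95,0,0,0,0,0,0,-0.95,0,0,0,0,0,0,-0.9,0,0,0,0,0,0,0,0,0,0,0,0,0,0,0,0,0,0,0],
)

```text
time: 7.02
position: [0.5352, 0.158, 0.2183]
tool_rot: [0.005, 1.0, 0.0, 0.0]
ft_force: [-0.6, 0.4, 0.3]
grip_width: 0.0436
grip_force: 0.0
```

```bash
python3 - <<'E'
from h import *
F=[]
for i in range(4):
    o=robot.get_obs(); F.append(o['ft_force'][2])
    if i<2: im=robot.camera(('wrist','side')[i]); cv2.imwrite('pics/'+('w1','d1')[i]+'.png',im)
    else: robot.camera('scene')
print(o['time'],o['position'],o['tool_rot'],F,o['grip_width'])
a=cv2.imread('pics/w1.png'); b=cv2.imread('pics/d1.png')[200:420,190:370]
b=cv2.resize(b,None,fx=1.8,fy=1.8); a=cv2.resize(a,None,fx=.72,fy=.72)
c=np.zeros((400,800,3),np.uint8); c[:a.shape[0],:a.shape[1]]=a; c[:396,470:794]=b; cv2.imwrite('pics/z1.png',c)
E
```

```text
7.175 [0.5350894  0.1585142  0.21829215] [4.38261893e-03 9.99990377e-01 1.95478817e-04 2.12489995e-05] [np.float64(0.2825584210662953), np.float64(0.22194443139146028), np.float64(0.05196153830109648), np.float64(0.23040359050532155)] 0.04341988546744392
```

View pics/z1.png

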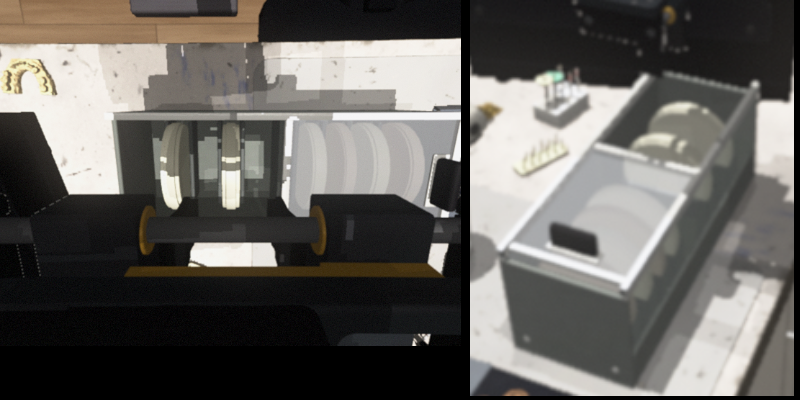

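The cover is fully open (fin at the left end in both views) and both blanks are exposed: in the wrist view, the inner one at full-size columns about 308–335 and the outer at about 222–262.

```bash
python3 - <<'E'
from h import *
o=robot.get_obs(); im=cv2.imread('pics/w1.png'); g=cv2.cvtColor(im,6).astype(int)
for r in (262,272):
    print(r,[(u,g[r,u]) for u in range(216,350,3)])
print(plane('wrist',[(308,265),(335,265),(321,265),(243,265)],.105,o), robot.calibration('wrist')['cx'])
E
```

```text
262 [(216, np.int64(51)), (219, np.int64(64)), (222, np.int64(62)), (225, np.int64(236)), (228, np.int64(244)), (231, np.int64(243)), (234, np.int64(240)), (237, np.int64(241)), (240, np.int64(241)), (243, np.int64(205)), (246, np.int64(241)), (249, np.int64(208)), (252, np.int64(80)), (255, np.int64(86)), (258, np.int64(86)), (261, np.int64(82)), (264, np.int64(85)), (267, np.int64(119)), (270, np.int64(74)), (273, np.int64(42)), (276, np.int64(50)), (279, np.int64(72)), (282, np.int64(68)), (285, np.int64(78)), (288, np.int64(80)), (291, np.int64(77)), (294, np.int64(80)), (297, np.int64(82)), (300, np.int64(82)), (303, np.int64(98)), (306, np.int64(124)), (309, np.int64(232)), (312, np.int64(233)), (315, np.int64(237)), (318, np.int64(239)), (321, np.int64(241)), (324, np.int64(241)), (327, np.int64(226)), (330, np.int64(243)), (333, np.int64(155)), (336, np.int64(113)), (339, np.int64(78)), (342, np.int64(68)), (345, np.int64(82)), (348, np.int64(76))]
272 [(216, np.int64(48)), (219, np.int64(64)), (222, np.int64(63)), (225, np.int64(58)), (228, np.int64(243)), (231, np.int64(242
[... 303 characters left out ...]
, (276, np.int64(64)), (279, np.int64(70)), (282, np.int64(66)), (285, np.int64(65)), (288, np.int64(69)), (291, np.int64(69)), (294, np.int64(70)), (297, np.int64(65)), (300, np.int64(70)), (303, np.int64(89)), (306, np.int64(120)), (309, np.int64(217)), (312, np.int64(227)), (315, np.int64(235)), (318, np.int64(235)), (321, np.int64(236)), (324, np.int64(237)), (327, np.int64(225)), (330, np.int64(244)), (333, np.int64(125)), (336, np.int64(119)), (339, np.int64(70)), (342, np.int64(69)), (345, np.int64(65)), (348, np.int64(64))]
[[0.55317952 0.14757688 0.105     ]
 [0.55336613 0.16733772 0.105     ]
 [0.55326981 0.1570912  0.105     ]
 [0.55271648 0.10005544 0.105     ]] 322.7669156254167
```

Request:
jog_arm(
  motion=[-0.05,-0.04,1,0,0,0,0,0,0,1,0,0,0,0,0,0,0.8,0,0,0,0,0,0,0.3,0,0,0,0,0,0,0,0,0,0,0,0,0,0,0,0,0,1,0,0,0,0,0,0,1,0,0,0,0,0,0,1,0,0,0,0,0,0,1,0,0,0,0,0,0,1],
  grip_force=30,
)

```text
time: 8.48
position: [0.5376, 0.1557, 0.095]
tool_rot: [0.005, 1.0, 0.0, 0.001]
ft_force: [0.1, -0.8, 5.5]
grip_width: 0.0179
grip_force: 30.0
```

Request:
jog_arm(
  motion=[0,0,-0.3,0,0,0,1,0,0,-0.6,0,0,0,1,0,0,-0.6,0,0,0,1,0,0,-0.7,0,0,0,1,0,0,-0.7,0,0,0,1,0,0,-0.6,0,0,0,1,0,0,-0.2,0,0,0,1,0,0,0,0,0,0,1,0,0,0,0,0,0,1,0,0,0,0,0,0,1,0,0,0,0,0,0,1],
)

```text
time: 9.85
position: [0.5368, 0.1556, 0.2416]
tool_rot: [0.005, 1.0, -0.0, -0.001]
ft_force: [0.8, 0.0, -0.7]
grip_width: 0.018
grip_force: 30.0
```

```bash
cat > wt.py <<'E'
from h import *
F=[];M=[]
for i in range(10):
    o=robot.get_obs(); F.append(o['ft_force']);M.append(o['moment'])
    im=robot.camera('side')
cv2.imwrite('pics/d2.png',im)
print(o['time'],o['position'],o['tool_rot'],o['grip_width'],np.mean(F,0),np.std(F,0),np.mean(M,0))
E
python3 wt.py
```

```text
10.3 [0.53717767 0.15571198 0.24238673] [5.13424454e-03 9.99986818e-01 7.30386751e-06 5.88716377e-05] 0.01801552619271159 [ 0.10189497  0.19707005 -1.41293289] [0.57941251 0.41424974 0.55447232] [0.00765038 0.04235687 0.00968868]
```

Request:
jog_arm(
  motion=[0,0,0.5,0,0,0,1,0,0,0.8,0,0,0,1,0,0,0.8,0,0,0,1,0,0,0.6,0,0,0,1,0,0,0.4,0,0,0,1,0,0,0.3,0,0,0,1,0,0,0.2,0,0,0,1,0,0,0.07,0,0,0,1,0,0,0,0,0,0,1,0,0,0,0,0,0,1],
)

```text
time: 11.6
position: [0.5375, 0.1558, 0.0961]
tool_rot: [0.005, 1.0, 0.0, 0.001]
ft_force: [0.2, -0.8, -0.4]
grip_width: 0.0183
grip_force: 30.0
```

Request:
jog_arm(
  motion=[0,0,0.03,0,0,0,1,0,0,0,0,0,0,1,0,0,0,0,0,0,0,0,0,0,0,0,0,0,0,0,0,0,0,0,0,0,0,0,0,0,0,0,0,0,-0.5,0,0,0,0,0,0,-1,0,0,0,0,0,0,-1,0,0,0,0,0,-0.5,-0.5,0,0,0,0,0,-1,0,0,0,0,0,0,0,0,0,0,0,0],
)

```text
time: 13.1
position: [0.5366, 0.0938, 0.2147]
tool_rot: [0.007, 1.0, -0.0, 0.0]
ft_force: [-0.5, 1.0, -0.1]
grip_width: 0.0436
grip_force: 0.0
```

```bash
python3 - <<'E'
from h import *
o=robot.get_obs(); im=robot.camera('wrist'); cv2.imwrite('pics/w2.png',im); s=robot.camera('side'); 
print(robot.get_obs()['position'],robot.get_obs()['time'],o['position'],o['tool_rot'],o['grip_width'],o['ft_force'])
g=cv2.cvtColor(im,6).astype(int)
for r in (240,255):
    w=np.where(g[r,180:420]>200)[0]+180; gr=[k for k in np.split(w,np.where(np.diff(w)>6)[0]+1) if len(k)>6]
    for k in gr: print(r,k[0],k[-1],plane('wrist',[(k[0],r),(k[-1],r)],.105,o)[:,:2].round(4).tolist())
b=cv2.resize(s[200:420,190:370],None,fx=1.8,fy=1.8);a=cv2.resize(im,None,fx=.72,fy=.72)
c=np.zeros((400,800,3),np.uint8); c[:a.shape[0],:a.shape[1]]=a; c[:396,470:794]=b; cv2.imwrite('pics/z2.png',c)
E
```

```text
[0.53630875 0.0956671  0.21421916] 13.2 [0.53662516 0.09384247 0.21471782] [ 6.68252090e-03  9.99977619e-01 -2.02867639e-04  2.54065336e-04] 0.04364371010197429 [-0.51053363  0.95393997 -0.10457643]
240 180 250 [[0.5337, -0.0072], [0.5344, 0.0423]]
240 314 338 [[0.535, 0.0877], [0.5353, 0.1047]]
240 400 417 [[0.5359, 0.1487], [0.5361, 0.1607]]
255 180 254 [[0.5448, -0.0084], [0.5455, 0.0445]]
255 314 338 [[0.5461, 0.0875], [0.5464, 0.1047]]
255 399 419 [[0.547, 0.1484], [0.5472, 0.1627]]
```

View pics/z2.png

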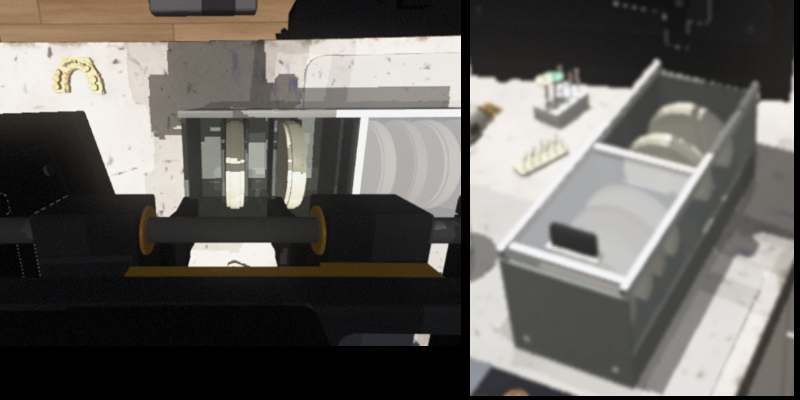

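The light blank is back upright in the inner slot, at wrist columns about 400–425. The outer blank spans 314–338, i.e. y ≈ 0.096, directly under the gripper.

Request:
jog_arm(
  motion=[0,0,1,0,0,0,0,0,0,1,0,0,0,0,0,0,0.7,0,0,0,0,0,0,0.3,0,0,0,0,0,0,0,0,0,0,0,0,0,0,0,0,0,1,0,0,0,0,0,0,1,0,0,0,0,0,0,1,0,0,0,0,0,0,1,0,0,0,0,0,0,1],
  grip_force=35,
)

```text
time: 14.45
position: [0.5369, 0.0958, 0.095]
tool_rot: [0.005, 1.0, 0.0, 0.001]
ft_force: [-1.3, -0.2, 5.2]
grip_width: 0.0175
grip_force: 35.0
```

Request:
jog_arm(
  motion=[0,0,-0.3,0,0,0,1,0,0,-0.6,0,0,0,1,0,0,-0.6,0,0,0,1,0,0,-0.7,0,0,0,1,0,0,-0.7,0,0,0,1,0,0,-0.6,0,0,0,1,0,0,-0.2,0,0,0,1,0,0,0,0,0,0,1,0,0,0,0,0,0,1,0,0,0,0,0,0,1,0,0,0,0,0,0,1],
)

```text
time: 15.82
position: [0.5362, 0.0957, 0.2416]
tool_rot: [0.005, 1.0, 0.0, -0.001]
ft_force: [-0.0, -0.1, -4.7]
grip_width: 0.0176
grip_force: 35.0
```

```bash
python3 wt.py
```

```text
16.275 [0.53653385 0.0956953  0.24238242] [ 5.13685231e-03  9.99986806e-01 -5.68920957e-06  3.59546656e-05] 0.017687031426078935 [-0.14908879  0.08568984 -4.83281505] [0.51495238 0.35844197 0.40525145] [0.00142358 0.00530099 0.00184716]
```

```bash
python3 - <<'E'
from h import *
def tri(p,q):
    a,d=ray('scene',[p]); b,e=ray('side',[q]); d=d[0];e=e[0]
    s=np.linalg.lstsq(np.c_[d,-e],b-a,rcond=None)[0]; return ((a+s[0]*d+b+s[1]*e)/2).round(3), np.linalg.norm(a+s[0]*d-b-s[1]*e).round(3)
for p in((258,93),(170,78)): print(tri(p,(93,205)))
print(plane('side',[(40,415),(93,205)],0)[0], plane('scene',[(225,178)],0))
E
```

```text
(array([0.786, 0.344, 0.312]), np.float64(0.005))
(array([0.625, 0.477, 0.39 ]), np.float64(0.037))
[0.84025058 0.51507612 0.        ] [[0.83444301 0.57218778 0.        ]]
```

Request:
jog_arm(
  motion=[0,0,-0.6,0,0,0,1,0,0.3,-0.6,0,0,0,1,0,0.6,-0.3,0,0,0,1,0,0.8,0,0,0,0,1,0,0.9,0,0,0,0,1,0,0.9,0,0,0,0,1,0,0.9,0,0,0,0,1,0,0.9,0,0,0,0,1,0,0.9,0,0,0,0,1,0,0.9,0,0,0,0,1,0,0.8,0,0,0,0,1,0,0.6,0,0,0,0,1],
)

```text
time: 17.82
position: [0.5396, 0.4371, 0.3017]
tool_rot: [0.005, 1.0, -0.0, -0.0]
ft_force: [0.6, -0.7, -4.5]
grip_width: 0.0178
grip_force: 35.0
```

Request:
jog_arm(
  motion=[0,0.3,0,0,0,0,1,0,0.1,0,0,0,0,1,0,0,0,0,0,0,1,0,0,0,0,0,0,1,0,0,0,0,0,0,1,0,0,0,0,0,0,1,0,0,0,0,0,0,1],
)

```text
time: 18.7
position: [0.5403, 0.4515, 0.3025]
tool_rot: [0.005, 1.0, 0.0, 0.0]
ft_force: [0.3, -0.0, -3.8]
grip_width: 0.0178
grip_force: 35.0
```

```bash
python3 wt.py; python3 - <<'E'
from h import *
s=robot.camera('scene'); cv2.imwrite('pics/s3.png',s); d=cv2.imread('pics/d2.png')
cv2.imwrite('pics/z3.png',np.hstack([cv2.resize(d,(400,300)),cv2.resize(s,(400,300))]))
E
```

```text
19.15 [0.54012682 0.45174051 0.30234327] [ 5.07266140e-03  9.99987134e-01 -8.88351335e-06 -6.99633468e-06] 0.017588295862345813 [-0.06549101  0.17148634 -4.07227102] [0.33190775 0.46791189 0.43704528] [0.02049189 0.00358362 0.00608996]
```

View pics/z3.png

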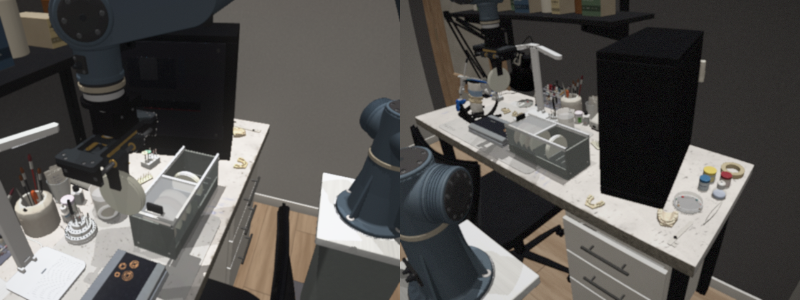

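Both views show the heavy blank held upright past the left end of the case (side composite about (123,193)). The light blank is in the inner slot, the cover is open, and the surrounding items haven't moved.

```bash
python3 -c "
from rig import robot
print(robot.hand_in())"
```

```text
the job is handed in; nothing more can be done
None
```

Handed in at about 19 s: the cover is fully open, the light blank (about 1.6 N) is back upright in the inner slot, and the heavy one (about 4–5 N, from the outer slot) is held upright and still beyond the left end of the case, its lower edge about 22 cm above the worktop.

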